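# Gauge the sauce mill's tie bolts and box them by length

## Task

Sort the sauce mill's two washed tie bolts with the length gauge, one bolt at a time: lower the bolt lengthwise into the gauge's slot - the short one goes down to the bottom, the long one comes to rest on top of the two end blocks - and then put it away before you try the other. The short bolt goes into the shorter wooden box and the long bolt into the longer one, each lying flat on the bottom and let go; leave the jar, the jar lid, the wrench and the basin where they are.

Things in the scene. Friction and masses are not known exactly. Their poses are not given: they have to be found in the camera images.
- bolt_1_mid (a point): Steel tie bolt lying level; point: its centre, on its axis, 15 mm above its support; x along the bolt (both ends alike). Round shank 18 mm thick, at each end a hexagon 30 mm across flats, 35 across corners, 14 thick; it lies on a flat. One bolt is 98 mm long overall (bare shank 70), the other 114 (86); which is which is for the gauge to tell. 0.2 to 0.45 kg.
- bolt_2_mid (a point): Steel tie bolt lying level; point: its centre, on its axis, 15 mm above its support; x along the bolt (both ends alike). Round shank 18 mm thick, at each end a hexagon 30 mm across flats, 35 across corners, 14 thick; it lies on a flat. One bolt is 98 mm long overall (bare shank 70), the other 114 (86); which is which is for the gauge to tell. 0.2 to 0.45 kg.
- gauge_slot (a point): Centre of the gauge slot's floor, 8 mm above the table; x along the slot, y across, z up. The slot is 106 mm long between two end blocks 22 mm higher than its floor. At each end two cheeks, as high, 16 mm long, leave 42 mm across; the middle 74 mm is open at both sides for fingers. Axis of the short bolt in the slot: 15 mm above this floor; of the long one on the end blocks: 37 mm.
- short_box_floor (a point): The shorter of two open wooden boxes, fixed to the table: inside 124 mm long (x) and 104 mm wide (y), outside 136 by 116 mm, rim 30 mm above the table, walls 6 mm thick. This point is the centre of its inner floor, 6 mm above the table. z is up.
- long_box_floor (a point): The longer of two open wooden boxes, fixed to the table: inside 160 mm long (x) and 104 mm wide (y), outside 172 by 116 mm, rim 30 mm above the table, walls 6 mm thick. This point is the centre of its inner floor, 6 mm above the table. z is up. The two boxes' places are swapped in some starts.
- jar_1: Bystander: glass preserving jar, 90 mm in diameter, 132 mm tall; origin at the centre of its underside.
- jar_lid: Bystander: spare glass jar lid with its orange rubber seal, a disc 92 mm in diameter, 14 mm thick, lying flat; origin at the centre of its underside.
- wrench: Bystander: steel wrench 180 mm long, lying on the table beyond the work.
- basin: Bystander: pink basin 220 mm across and 80 mm tall, to the left of the work; origin at the centre of its underside.
- gauge: The length gauge, fixed to the table: dark steel base plate 160 x 64 x 8 mm, an aluminium block (24 mm long, 60 wide, flat top 30 mm above the table) at each end, the slot between them. Origin under its centre, on the table.
Things that resemble listed ones, but are neither listed nor needed, are in the scene too. Leave any blue or orange look-alike of the part that bears bolt_2_mid alone.

How it is judged:
On the way, in this order (a step that is already met when the one before it is completed fails the run):
1. a bolt is tried lengthwise in the gauge, centred within 15 mm: the short one within 5.5 mm of the slot's bottom, or the long one touching the end blocks, on top of them (((z of bolt_2_mid in the frame of gauge_slot below 0.0205 m and horizontal distance between bolt_2_mid and gauge_slot below 0.015 m and angle between the x axis of bolt_2_mid and the x axis of gauge_slot, either way round below 0.12 rad) or (z of bolt_1_mid in the frame of gauge_slot between 0.022 and 0.044 m and horizontal distance between bolt_1_mid and gauge_slot below 0.02 m and angle between the x axis of bolt_1_mid and the x axis of gauge_slot, either way round below 0.2 rad and contact force between bolt_1 and gauge above 0.3 N))), for 0.2 s.
2. a bolt is put away, flat and let go, in its own box (the short in the shorter, the long in the longer) (((x of bolt_2_mid in the frame of short_box_floor between -0.062 and 0.062 m and y of bolt_2_mid in the frame of short_box_floor between -0.052 and 0.052 m and z of bolt_2_mid in the frame of short_box_floor below 0.022 m and angle between bolt_2_mid's own x axis and vertical between 1.4 and 1.74 rad and linear speed of bolt_2 below 0.03 m/s and contact force between the fingers and bolt_2 below 0.1 N) or (x of bolt_1_mid in the frame of long_box_floor between -0.08 and 0.08 m and y of bolt_1_mid in the frame of long_box_floor between -0.052 and 0.052 m and z of bolt_1_mid in the frame of long_box_floor below 0.022 m and angle between bolt_1_mid's own x axis and vertical between 1.4 and 1.74 rad and linear speed of bolt_1 below 0.03 m/s and contact force between the fingers and bolt_1 below 0.1 N))), for 0.2 s.
3. with the one put away, the other bolt is tried in the gauge in the same way ((((x of bolt_2_mid in the frame of short_box_floor between -0.062 and 0.062 m and y of bolt_2_mid in the frame of short_box_floor between -0.052 and 0.052 m and z of bolt_2_mid in the frame of short_box_floor below 0.022 m and angle between bolt_2_mid's own x axis and vertical between 1.4 and 1.74 rad and linear speed of bolt_2 below 0.03 m/s and contact force between the fingers and bolt_2 below 0.1 N) and (z of bolt_1_mid in the frame of gauge_slot between 0.022 and 0.044 m and horizontal distance between bolt_1_mid and gauge_slot below 0.02 m and angle between the x axis of bolt_1_mid and the x axis of gauge_slot, either way round below 0.2 rad and contact force between bolt_1 and gauge above 0.3 N)) or ((x of bolt_1_mid in the frame of long_box_floor between -0.08 and 0.08 m and y of bolt_1_mid in the frame of long_box_floor between -0.052 and 0.052 m and z of bolt_1_mid in the frame of long_box_floor below 0.022 m and angle between bolt_1_mid's own x axis and vertical between 1.4 and 1.74 rad and linear speed of bolt_1 below 0.03 m/s and contact force between the fingers and bolt_1 below 0.1 N) and (z of bolt_2_mid in the frame of gauge_slot below 0.0205 m and horizontal distance between bolt_2_mid and gauge_slot below 0.015 m and angle between the x axis of bolt_2_mid and the x axis of gauge_slot, either way round below 0.12 rad)))), for 0.2 s.
At the end, for the whole second after the job is handed in: The short bolt lies in the shorter box and the long bolt in the longer box, each flat (within 0.17 rad) on the bottom (centre at most 22 mm above the inner floor), at rest and released (x of bolt_2_mid in the frame of short_box_floor between -0.062 and 0.062 m and y of bolt_2_mid in the frame of short_box_floor between -0.052 and 0.052 m and z of bolt_2_mid in the frame of short_box_floor below 0.022 m and angle between bolt_2_mid's own x axis and vertical between 1.4 and 1.74 rad and linear speed of each of bolt_2, bolt_1 below 0.03 m/s and contact force between the fingers and bolt_2 below 0.1 N and x of bolt_1_mid in the frame of long_box_floor between -0.08 and 0.08 m and y of bolt_1_mid in the frame of long_box_floor between -0.052 and 0.052 m and z of bolt_1_mid in the frame of long_box_floor below 0.022 m and angle between bolt_1_mid's own x axis and vertical between 1.4 and 1.74 rad and contact force between the fingers and bolt_1 below 0.1 N); the robot touches nothing.
It fails at once if the jar is moved more than 25 mm (distance of jar_1 from where it was at the start of the episode above 0.025 m).
It fails at once if the jar lid is moved more than 25 mm (distance of jar_lid from where it was at the start of the episode above 0.025 m).
It fails at once if the wrench is moved more than 25 mm (distance of wrench from where it was at the start of the episode above 0.025 m).
It fails at once if the basin is moved more than 25 mm (distance of basin from where it was at the start of the episode above 0.025 m).
It also fails if it takes over 64 s, if anything falls off the work surface, if the arm or the gripper's body presses on something with over 40 N, if the wrist force passes 120 N, or if a joint passes its speed limit or range.

## Robot

A 6-joint arm with a two-finger parallel gripper is mounted at the origin on the work surface. World frame = base frame: x ahead of the robot, y to its left, z up, the work surface at z = 0. Lengths are in m, angles in rad, forces in N, time in s.
With the tool pointing down it reaches from about 0.35 to 0.975 m from the base axis. Payload 4.9 kg.
Tool frame: the origin (TCP) lies between the finger pads; the fingertips stand 22 mm ahead of it and the grasp point (between the pads) lies 3 mm ahead of it; z points along the fingers, y is the line along which they close (so a half turn about z gives the same grasp; the last joint's range is limited). The gripper opens to 85 mm and grips with 20 to 120 N. Pads are 22 mm wide; open, the fingers measure 114 mm over their backs; the gripper's body (76 mm by 85 mm) begins 54 mm behind the grasp point. The pads swing forward as they close: fully open they stand 13 mm farther back than shut.
Start: joints at [-1.352, 0.053, 1.613, -0, 1.476, -0.119], TCP at [0.207, -0.59, 0.253] pointing down, gripper open.
Joint ranges: [-3.01, 3.01], [-1.01, 2.22], [0.06, 2.58], [-1.02, 4.17], [0.09, 2.62], [-3.14, 3.14]. Speed limits (rad/s): [2.57, 2.57, 3.14, 3.14, 3.14, 3.14].

## Interface

Orientations are given as a unit quaternion [w, x, y, z].
In Python, from plant import state, grab_frame, get_calibration, job_done, recognise, regions_of gives the robot as it stands.
- The arm moves only by the tool apply_moves, never from a script. Its argument "targets" is a list of rows, each an object with "translation": the shift along the tool's x, y, z normalised to -1 to 1, where 1 is 100 mm, a list of three; "twist": the turn about the tool's z normalised to -1 to 1, where 1 is 0.1 rad; "hand": the opening, from 0 (shut) to 1 (fully open). A call has 1 to 8 rows; each row shifts and turns the commanded pose from where the row before left it, along the tool's axes as they then stand; what a row does not reach is not made up. A row lasts 1/10 s, in which the tool goes at most 50 mm and 8.59 degrees, less where a joint would pass 70% of its speed; a pose out of reach is approached as far as the arm can. A call with a number of a shift or a turn outside -1 to 1 is refused whole. A call with a gripper value outside its range is refused whole. The fingers move at their own pace and stop on an object; the grip force is fixed at half the most. Time passes only in rows, so rows that do not move let the fingers close. It gives the time, the measured TCP pose, the force, the opening and the grip force at its end, in the units of the state.
- state(): the state, without advancing time (a new reading comes with each control period).
- grab_frame(name): name is "side" or "top"; returns the picture (384x512x3 uint8, red, green, blue); there is no depth.
- get_calibration(name): a dict with "camera_matrix" (3x3 intrinsics, pixels), "pose" (4x4, takes a point from camera to world coordinates). Camera axes: x right, y up, looking along -z (the intrinsics and any distortion apply to the point x, -y, -z); pixel columns grow to the right and rows downward; lengths in m; the calibration is good to about 2 mm. A picture is of the moment at which its call begins. get_calibration takes no time and is no camera call.
- job_done(): hands the job in; it is judged then, once.
Trained networks look in the newest picture that a camera, given by its name, has taken for a name from the list of things; names that differ only in an ending like _2 or _b are one class to them, and where a whole thing is asked for, a point or a joint stands for the part that bears it (a point fixed in the world has none). Each returns a list of dicts, best first, with "score" (0 to 1); they miss things now and then, are a little off and sometimes report something else, mostly with a low value. They report only what shows in the picture. A call takes as long as a camera call. They do not tell look-alikes from the thing itself.
- recognise(camera, query): "point" ([x, y, z] in m, in world coordinates, good to about 4 mm: the middle of the surface that is visible of it).
- regions_of(camera, query): "pixels" (384x512 bool, what is visible of it).
The state is a dict: "time": time; "joint_pos": joint angles; "joint_vel": joint speeds; "joint_efforts": joint torques, N m; "tool_pos": TCP position; "tool_rot": TCP orientation; "contact_force": force on the tool from outside, world axes, zero at the start; "ft_torque": the same for the moment, N m; "gripper_width": opening from 0.0 (shut) to 1.0 (fully open); "grasp_force": force on a finger pad.
Only numpy, scipy, OpenCV 4.12 (cv2) and the standard library are available. Lean on these libraries where they do the work, as an engineer would, in place of code of your own. Each camera call takes 0.05 s, during which the arm holds its last target. There are 200 camera calls.

## Working session

There is one attempt and no reset: what is moved stays moved. The work goes in short steps, Python scripts to look and compute and a tool call to move; the robot and the scene stay as the last step left them, time stands still between calls to the robot, and variables do not carry over. Pictures are saved under pics/ and viewed, at most 10 in all, crops included, and the job is handed in when it is done.

Besides the shell and the picture viewer there is one more tool, called after "Emit:" in YAML: its name, and indented under it one key for each argument. apply_moves: Moves the arm, as the interface text tells. Its arguments: {"type":"object","properties":{"targets":{"type":"array"}},"required":["targets"]}

```bash
ls && mkdir -p pics
python3 - <<'E'
from plant import *
import cv2,numpy as np
for c in("top","side"):
    f=grab_frame(c);cv2.imwrite(f"pics/{c}0.png",f[:,:,::-1])
    print(c,np.round(get_calibration(c)["pose"],3).tolist(),get_calibration(c)["camera_matrix"])
    for q in("bolt_1_mid","gauge","gauge_slot","short_box_floor","long_box_floor","jar_1","jar_lid","wrench","basin"):
        try:print(q,[(round(d["score"],2),np.round(d["point"],3).tolist()) for d in recognise(c,q)])
        except Exception as e:print(q,e)
s=state();print({k:np.round(v,3).tolist() for k,v in s.items()}, get_calibration("top").keys())
E
```

```text
pics
top [[0.02, 0.997, -0.075, 0.443], [-1.0, 0.02, -0.005, 0.033], [-0.003, 0.075, 0.997, 1.627], [0.0, 0.0, 0.0, 1.0]] [[485.90889278   0.         258.36866606]
 [  0.         485.90889278 184.61707426]
 [  0.           0.           1.        ]]
bolt_1_mid [(0.62, [0.584, -0.207, 0.02])]
gauge [(0.75, [0.607, -0.023, 0.006])]
gauge_slot [(0.79, [0.605, -0.024, 0.007])]
short_box_floor []
long_box_floor [(0.66, [0.533, 0.191, 0.009])]
jar_1 [(0.97, [0.594, -0.477, 0.127])]
jar_lid [(0.66, [0.726, -0.212, 0.013])]
wrench [(0.59, [0.756, 0.025, 0.007]), (0.52, [0.607, -0.021, 0.008])]
basin [(0.84, [0.474, 0.622, 0.031])]
side [[0.993, 0.084, -0.086, 0.432], [-0.12, 0.757, -0.642, -1.021], [0.011, 0.648, 0.762, 1.29], [0.0, 0.0, 0.0, 1.0]] [[494.21276995   0.         255.90453425]
 [  0.         494.21276995 197.82805485]
 [  0.           0.           1.        ]]
bolt_1_mid [(0.73, [0.475, 0.652, 0.044]), (0.56, [0.579, -0.214, 0.024])]
gauge [(0.64, [0.604, -0.029, 0.006]), (0.63, [0.494, -0.375, 0.025])]
gauge_slot [(0.71, [0.607, -0.031, 0.01])]
short_box_floor [(0.61, [0.52, 0.373, 0.006])]
long_box_floor [(0.89, [0.53, 0.198, 0.006])]
jar_1 [(0.79, [0.589, -0.518, 0.118])]
jar_lid [(0.97, [0.726, -0.218, 0.016])]
wrench [(0.58, [0.758, 0.023, 0.008])]
basin [(0.55, [0.476, 0.649, 0.044]), (0.19, [0.758, 0.026, 0.007])]
{'time': 1.0, 'joint_pos': [-1.352, 0.053, 1.613, 0.0, 1.476, -0.119], 'joint_vel': [0.0, -0.001, -0.0, -0.001, -0.001, 0.001], 'joint_efforts': [0.003, -39.368, -37.047, 0.0, 0.0, -0.0], 'tool_pos': [0.207, -0.59, 0.253], 'tool_rot': [0.0, 0.986, 0.168, 0.0], 'contact_force': [-0.125, -0.63, 0.661], 'ft_torque': [-0.023, 0.002, 0.004], 'grasp_force': 0.0, 'gripper_width': 0.999} dict_keys(['camera_matrix', 'pose'])
```

View pics/top0.png

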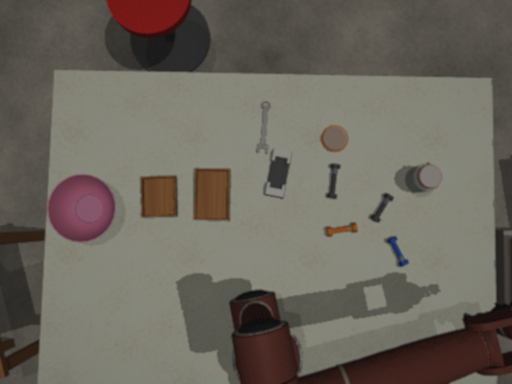

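View pics/side0.png

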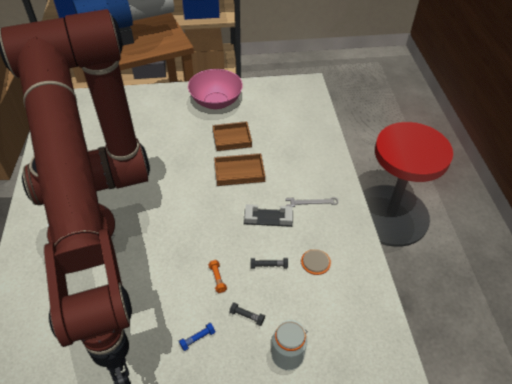

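Top view: the dark steel candidates are at (333,181) and (381,207). The look-alikes are orange at (341,229) and blue at (397,250), which I'll leave alone. The gauge is at (278,173), the short box at (159,196), the long box at (212,194), the jar at (428,177), the lid at (335,138) and the wrench at (264,127). Next I'll measure the axes and check with a crop.

```bash
cat > h.py <<'E'
from plant import *
import cv2,numpy as np
def w(c,u,v,z):
    K=get_calibration(c);P=K["pose"];d=np.linalg.inv(K["camera_matrix"])@[u,v,1];d=P[:3,:3]@(d*[1,-1,-1]);o=P[:3,3]
    return (o+d*(z-o[2])/d[2])
def px(c,p):
    K=get_calibration(c);P=K["pose"];q=P[:3,:3].T@(np.array(p)-P[:3,3]);q=K["camera_matrix"]@(q*[1,-1,-1]);return q[:2]/q[2]
def axis(c,mask,z):
    "backproject mask, min-area rect: centre, long axis angle (deg), sizes"
    v,u=np.nonzero(mask);p=np.array([w(c,a,b,z)[:2] for a,b in zip(u,v)])
    (cx,cy),(a,b),t=cv2.minAreaRect((p*1000).astype(np.float32))
    if a<b:t+=90;a,b=b,a
    return round(cx),round(cy),round((t+90)%180-90,1),round(a),round(b),len(u)
def blob(c,f,pt,r,cond):
    m=np.zeros(f.shape[:2],np.uint8);u,v=pt;hs=cv2.cvtColor(f,cv2.COLOR_RGB2HSV)
    m[v-r:v+r,u-r:u+r]=cond(f.astype(int),hs.astype(int))[v-r:v+r,u-r:u+r]
    n,l,s,_=cv2.connectedComponentsWithStats(m);return l==1+np.argmax(s[1:,4])
E
python3 - <<'E'
from h import *
dark=lambda f,h:f.max(2)<110
t=grab_frame("top");s=grab_frame("side")
for n,a,b in(("A",(333,181),(270,264)),("B",(381,207),(247,314))):
    print(n,axis("top",blob("top",t,a,25,dark),.02),axis("side",blob("side",s,b,25,dark),.015))
    
for q in ("gauge",):
  for c in("top","side"):
    for r in regions_of(c,q)[:1]:print(q,c,axis(c,r["pixels"],.02))
brown=lambda f,h:(f[:,:,0]-f[:,:,2]>35)
for n,a,b in(("short",(159,196),(232,136)),("long",(212,194),(240,170))):
    print(n,axis("top",blob("top",t,a,32,brown),.03),axis("side",blob("side",s,b,32,brown),.03))
c1=cv2.resize(t[120:270,250:450],None,fx=4,fy=4,interpolation=cv2.INTER_CUBIC)
cv2.imwrite("pics/c1.png",c1[:,:,::-1])
E
```

```text
A (582, -205, -5.3, 118, 40, 318) (586, -209, -6.5, 110, 36, 247)
B (497, -365, -31.4, 106, 40, 302) (499, -369, -31.1, 101, 34, 273)
gauge top (604, -24, -10.2, 162, 68, 952)
gauge side (603, -29, -12.5, 154, 86, 867)Traceback (most recent call last):
  File "<stdin>", line 12, in <module>
  File "h.py", line 10, in axis
    v,u=np.nonzero(mask);p=np.array([w(c,a,b,z)[:2] for a,b in zip(u,v)])
                                     ~^^^^^^^^^
  File "h.py", line 4, in w
    K=get_calibration(c);P=K["pose"];d=np.linalg.inv(K["camera_matrix"])@[u,v,1];d=P[:3,:3]@(d*[1,-1,-1]);o=P[:3,3]
ValueError: time passes only in moves, steps and waits
```

```bash
sed -i 's/K=get_calibration(c);/K=C[c];/; 2a C={c:get_calibration(c) for c in ("top","side")}' h.py
python3 - <<'E'
from h import *
t=grab_frame("top");s=grab_frame("side")
brown=lambda f,h:(f[:,:,0]-f[:,:,2]>35)
for n,a,b in(("short",(159,196),(232,136)),("long",(212,194),(240,170))):
    print(n,axis("top",blob("top",t,a,32,brown),.03),axis("side",blob("side",s,b,32,brown),.03))
c1=cv2.resize(t[120:270,250:450],None,fx=4,fy=4,interpolation=cv2.INTER_CUBIC)
cv2.imwrite("pics/c1.png",c1[:,:,::-1]);print(state()["time"])
E
```

```text
short (519, 370, 2.2, 132, 112, 1379) (523, 358, -86.8, 143, 136, 931)
long (529, 194, 1.1, 165, 115, 1765) (533, 182, 0.2, 172, 140, 1392)
1.3
```

View pics/c1.png

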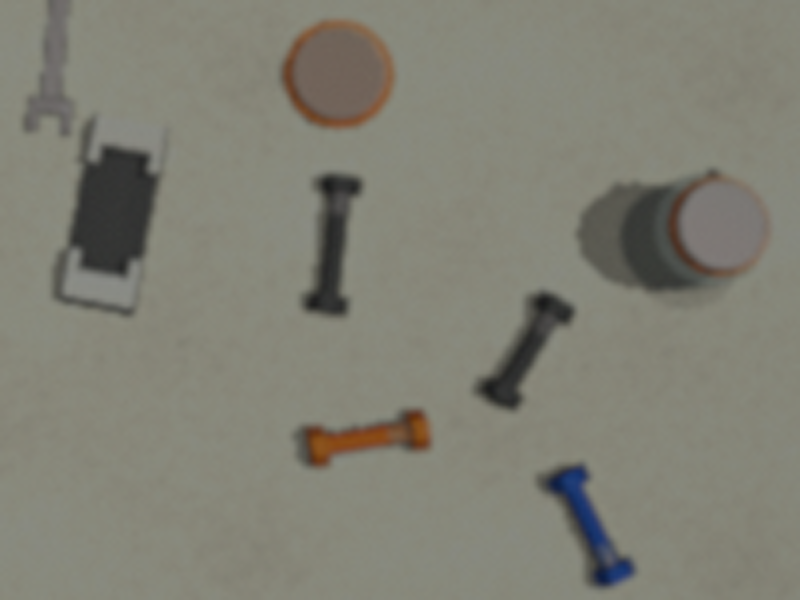

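The crop shows two dark steel bolts: A at full-image (333,181), which looks longer, and B at (381,208). The orange and blue ones are the decoys. I'll take A first.

```bash
cat >> h.py <<'E'
def cur():
    s=state();from scipy.spatial.transform import Rotation as R
    q=s["tool_rot"];M=R.from_quat([q[1],q[2],q[3],q[0]]).as_matrix()
    return s,np.array(s["tool_pos"]),np.degrees(np.arctan2(M[1,0],M[0,0])),M
def plan(ws):
    "ws: (x,y,z mm,yaw deg,n rows); prints per-row shift (units of 100mm) in tool axes + twist"
    s,p,yaw,M=cur();p=p*1000
    print("t",round(s["time"],2),"pos",p.round(1),"yaw",round(yaw,2),"w",round(s["gripper_width"],3),"tilt z",M[:,2].round(3),"F",np.round(s["contact_force"],1))
    for x,y,z,a,n in ws:
        d=np.array([x,y,z])-p;tw=-np.radians((a-yaw+90)%180-90)/.1
        for i in range(n):
            th=np.radians(yaw);ex=[np.cos(th),np.sin(th)];ey=[np.sin(th),-np.cos(th)]
            print("  ",np.round([d[:2]@ex/n/100,d[:2]@ey/n/100,-d[2]/n/100,tw/n],3));yaw-=np.degrees(tw/n*.1)
        p=np.array([x,y,z])
E
python3 - <<'E'
from h import *
plan([(584,-207,120,-6.2,13)])
E
```

```text
t 1.3 pos [ 207.1 -589.7  253.3] yaw 19.36 w 1.004 tilt z [ 0.  0. -1.] F [ 0.2  0.4 -0.6]
   [ 0.371 -0.182  0.103  0.343]
   [ 0.365 -0.194  0.103  0.343]
   [ 0.358 -0.207  0.103  0.343]
   [ 0.35  -0.219  0.103  0.343]
   [ 0.343 -0.231  0.103  0.343]
   [ 0.335 -0.242  0.103  0.343]
   [ 0.326 -0.254  0.103  0.343]
   [ 0.317 -0.265  0.103  0.343]
   [ 0.308 -0.275  0.103  0.343]
   [ 0.298 -0.286  0.103  0.343]
   [ 0.288 -0.296  0.103  0.343]
   [ 0.278 -0.306  0.103  0.343]
   [ 0.267 -0.315  0.103  0.343]
```

Emit:
apply_moves:
  targets:
    - {"translation": [0.37, -0.18, 0.1], "twist": 0.34, "hand": 1}
    - {"translation": [0.365, -0.195, 0.1], "twist": 0.34, "hand": 1}
    - {"translation": [0.36, -0.205, 0.1], "twist": 0.34, "hand": 1}
    - {"translation": [0.35, -0.22, 0.1], "twist": 0.34, "hand": 1}
    - {"translation": [0.34, -0.23, 0.1], "twist": 0.34, "hand": 1}
    - {"translation": [0.335, -0.24, 0.1], "twist": 0.34, "hand": 1}
    - {"translation": [0.325, -0.255, 0.1], "twist": 0.34, "hand": 1}
    - {"translation": [0.32, -0.265, 0.1], "twist": 0.34, "hand": 1}

```text
time: 2.1
tool_pos: [0.4399, -0.3529, 0.1732]
tool_rot: [0.0, 0.999, 0.032, 0.0]
contact_force: [0.3, -0.2, 1.3]
gripper_width: 1.003
grasp_force: 0.0
```

Emit:
apply_moves:
  targets:
    - {"translation": [0.31, -0.275, 0.1], "twist": 0.34, "hand": 1}
    - {"translation": [0.3, -0.285, 0.1], "twist": 0.34, "hand": 1}
    - {"translation": [0.29, -0.295, 0.1], "twist": 0.34, "hand": 1}
    - {"translation": [0.28, -0.305, 0.1], "twist": 0.34, "hand": 1}
    - {"translation": [0.265, -0.315, 0.1], "twist": 0.35, "hand": 1}
    - {"translation": [0, 0, 0], "twist": 0, "hand": 1}
    - {"translation": [0, 0, 0], "twist": 0, "hand": 1}

```text
time: 2.8
tool_pos: [0.5841, -0.2061, 0.1228]
tool_rot: [0.0, 0.999, -0.052, -0.001]
contact_force: [-0.5, 0.3, 1.0]
gripper_width: 0.997
grasp_force: 0.0
```

Run:
```python
from h import *
plan([(584,-207,70,-6.2,2),(584,-207,26,-6.2,3)])
dark=lambda f,h:f.max(2)<110
s=grab_frame("side");c=px("side",[.6,-.12,.03]).astype(int);print(c)
cv2.imwrite("pics/s1.png",cv2.resize(s[c[1]-75:c[1]+75,c[0]-100:c[0]+100],None,fx=4,fy=4,interpolation=2)[:,:,::-1])
```

```text
t 2.8 pos [ 584.1 -206.1  122.8] yaw -5.91 w 0.997 tilt z [-0.001  0.    -1.   ] F [-0.5  0.3  1. ]
   [0.    0.005 0.264 0.026]
   [0.    0.005 0.264 0.026]
   [ 0.     0.     0.147 -0.   ]
   [ 0.     0.     0.147 -0.   ]
   [ 0.     0.     0.147 -0.   ]
[269 236]
```

View pics/s1.png

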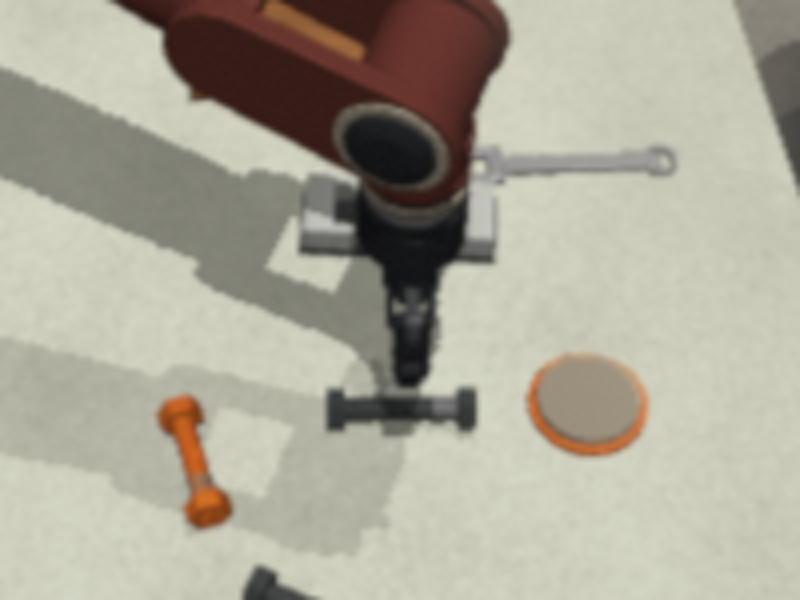

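The crop shows the open fingers (410,380) right over bolt A (centre 401,410), within a few mm along it. I'll go down and grip.

Emit:
apply_moves:
  targets:
    - {"translation": [0, 0, 0.26], "twist": 0.03, "hand": 1}
    - {"translation": [0, 0, 0.26], "twist": 0, "hand": 1}
    - {"translation": [0, 0, 0.2], "twist": 0, "hand": 1}
    - {"translation": [0, 0, 0.15], "twist": 0, "hand": 1}
    - {"translation": [0, 0, 0.08], "twist": 0, "hand": 1}
    - {"translation": [0, 0, 0], "twist": 0, "hand": 1}
    - {"translation": [0, 0, 0], "twist": 0, "hand": 0.4}
    - {"translation": [0, 0, 0], "twist": 0, "hand": 0.3}

```text
time: 3.65
tool_pos: [0.5849, -0.2074, 0.0299]
tool_rot: [0.001, 0.999, -0.054, 0.001]
contact_force: [0.3, 0.5, -0.3]
gripper_width: 0.691
grasp_force: 0.0
```

Emit:
apply_moves:
  targets:
    - {"translation": [0, 0, 0], "twist": 0, "hand": 0}
    - {"translation": [0, 0, 0], "twist": 0, "hand": 0}
    - {"translation": [0, 0, 0], "twist": 0, "hand": 0}
    - {"translation": [0, 0, 0], "twist": 0, "hand": 0}
    - {"translation": [0, 0, 0], "twist": 0, "hand": 0}

```text
time: 4.15
tool_pos: [0.5844, -0.2074, 0.0292]
tool_rot: [0.001, 0.999, -0.054, 0.0]
contact_force: [-1.0, -1.8, 5.2]
gripper_width: 0.184
grasp_force: 58.6
```

Emit:
apply_moves:
  targets:
    - {"translation": [0, 0, -0.2], "twist": 0, "hand": 0}
    - {"translation": [0, 0, -0.35], "twist": 0, "hand": 0}
    - {"translation": [0, 0, -0.25], "twist": 0, "hand": 0}
    - {"translation": [0, 0, 0], "twist": 0, "hand": 0}

```text
time: 4.55
tool_pos: [0.5859, -0.2074, 0.1115]
tool_rot: [0.001, 0.999, -0.054, 0.003]
contact_force: [0.4, 0.5, -2.8]
gripper_width: 0.181
grasp_force: 59.5
```

Run:
```python
from h import *
plan([(604,-26,90,-10.5,5)])
f=grab_frame("side");r=[x for x in regions_of("side","gauge")][:1]
m=r[0]["pixels"];m=m&(f.min(2)>95)
n,l,st,ct=cv2.connectedComponentsWithStats(m.astype(np.uint8))
for i in range(1,n):
    if st[i,4]>20:print(st[i],w("side",*ct[i],.03))
c=px("side",[.604,-.026,.03]).astype(int)
cv2.imwrite("pics/s2.png",cv2.resize(f[c[1]-45:c[1]+45,c[0]-60:c[0]+60],None,fx=6,fy=6,interpolation=2)[:,:,::-1]);print(c)
```

```text
t 4.55 pos [ 585.9 -207.4  111.5] yaw -6.2 w 0.181 tilt z [ 0.006 -0.002 -1.   ] F [ 0.4  0.5 -2.8]
   [-0.003 -0.365  0.043  0.15 ]
   [-0.009 -0.365  0.043  0.15 ]
   [-0.014 -0.364  0.043  0.15 ]
   [-0.02  -0.364  0.043  0.15 ]
   [-0.025 -0.364  0.043  0.15 ]
[242 204  15  21 182] [ 0.54303604 -0.02449165  0.03      ]
[286 206   6  18 103] [ 0.67237443 -0.04100638  0.03      ]
[267 212]
```

View pics/s2.png

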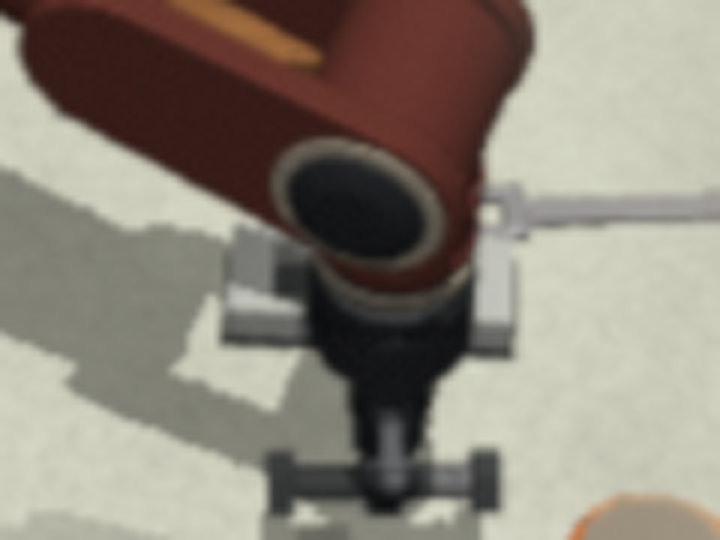

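Bolt A is held level with ends at crop (268..498,480), gripped about mid-length, and the gauge is ahead of it. I'll move it over the gauge.

Emit:
apply_moves:
  targets:
    - {"translation": [0, -0.365, 0.04], "twist": 0.15, "hand": 0}
    - {"translation": [-0.01, -0.365, 0.04], "twist": 0.15, "hand": 0}
    - {"translation": [-0.015, -0.365, 0.04], "twist": 0.15, "hand": 0}
    - {"translation": [-0.02, -0.365, 0.04], "twist": 0.15, "hand": 0}
    - {"translation": [-0.025, -0.36, 0.04], "twist": 0.15, "hand": 0}
    - {"translation": [0, 0, 0], "twist": 0, "hand": 0}
    - {"translation": [0, 0, 0], "twist": 0, "hand": 0}

```text
time: 5.35
tool_pos: [0.5999, -0.0244, 0.0849]
tool_rot: [-0.0, 0.996, -0.09, -0.003]
contact_force: [0.3, 0.4, -3.4]
gripper_width: 0.182
grasp_force: 59.8
```

```bash
cat >> h.py <<'E'
def boxpts(L,W,z0,z1,cx=0):
    return np.array([[cx+a*L/2,b*W/2,z] for a in(-1,1) for b in(-1,1) for z in(z0,z1)])
def fill(c,parts,x,y,yaw,z0=0,S=4):
    m=np.zeros((384*S,512*S),np.uint8);t=np.radians(yaw);R=np.array([[np.cos(t),-np.sin(t),0],[np.sin(t),np.cos(t),0],[0,0,1]])
    for P in parts:
        q=np.array([px(c,(R@p+[x,y,z0])/1000) for p in P]);q=((q+.5)*S).astype(np.int32)
        cv2.fillConvexPoly(m,cv2.convexHull(q),1)
    return cv2.resize(m.astype(np.float32),(512,384),interpolation=cv2.INTER_AREA)
GA=[boxpts(160,64,0,8),boxpts(24,60,0,30,65),boxpts(24,60,0,30,-65)]
E
python3 - <<'E'
from h import *
from scipy.optimize import minimize
plan([(604,-26,58,-10.5,3)])
for c,b in(("top",(278,174)),("side",(268,216))):
    f=cv2.imread(f"pics/{c}0.png").astype(float);u,v=b;r=34
    g=cv2.cvtColor(f.astype(np.uint8),cv2.COLOR_BGR2LAB).astype(float)
    bg=np.median(g[v-r:v+r,u-r:u+r].reshape(-1,3),0) if 0 else g[v+r-4,u+r-4]
    d=np.linalg.norm((g-bg)[v-r:v+r,u-r:u+r],axis=2)
    # pick model with silver-top contrast: compare dark floor polygon
    dark=(f.max(2)<85)[v-r:v+r,u-r:u+r].astype(float)
    m=np.clip(d/14,0,1)
    def cost(p,k):return np.abs(fill(c,GA,*p)[v-r:v+r,u-r:u+r]-m).sum()
    best=minimize(cost,[604,-26,-10.5],args=(0,),method="Nelder-Mead",options=dict(initial_simplex=[[596,-34,-14],[612,-30,-8],[600,-18,-10],[606,-26,-13]],xatol=.1,fatol=.1,maxiter=120))
    print(c,best.x.round(1),best.fun.round(1),m.sum())
E
```

```text
t 5.35 pos [599.9 -24.4  84.9] yaw -10.38 w 0.182 tilt z [-0.006  0.001 -1.   ] F [ 0.3  0.4 -3.4]
   [0.014 0.003 0.09  0.007]
   [0.014 0.003 0.09  0.007]
   [0.014 0.003 0.09  0.007]
top [601.  -21.2 -12.4] 977.7 1638.5053927306917
side [610.  -26.5 -10. ] 1048.6 1891.9548856025551
```

Emit:
apply_moves:
  targets:
    - {"translation": [0.02, 0, 0.1], "twist": 0, "hand": 0}
    - {"translation": [0.02, 0, 0.1], "twist": 0, "hand": 0}
    - {"translation": [0, 0, 0.04], "twist": 0, "hand": 0}
    - {"translation": [0, 0, 0.02], "twist": 0, "hand": 0}
    - {"translation": [0, 0, 0.02], "twist": 0, "hand": 0}
    - {"translation": [0, 0, 0], "twist": 0, "hand": 0}

```text
time: 5.95
tool_pos: [0.606, -0.0265, 0.0602]
tool_rot: [0.0, 0.996, -0.092, -0.0]
contact_force: [0.4, -0.0, -3.3]
gripper_width: 0.186
grasp_force: 59.9
```

Emit:
apply_moves:
  targets:
    - {"translation": [0, 0, 0.02], "twist": 0, "hand": 0}
    - {"translation": [0, 0, 0.01], "twist": 0, "hand": 0}
    - {"translation": [0, 0, 0], "twist": 0, "hand": 0}

```text
time: 6.25
tool_pos: [0.6066, -0.0264, 0.0592]
tool_rot: [0.0, 0.996, -0.091, 0.0]
contact_force: [-5.3, 0.0, 5.0]
gripper_width: 0.183
grasp_force: 60.9
```

Contact came at TCP z 59 mm, so the bolt axis is about 45 mm up, on top of the blocks. A is the long bolt, which fits its larger apparent length. I'll hold it there briefly, then carry it to the long box.

Emit:
apply_moves:
  targets:
    - {"translation": [0, 0, 0], "twist": 0, "hand": 0}
    - {"translation": [0, 0, 0], "twist": 0, "hand": 0}
    - {"translation": [0, 0, 0], "twist": 0, "hand": 0}
    - {"translation": [0, 0, -0.3], "twist": 0, "hand": 0}
    - {"translation": [0, 0, -0.1], "twist": 0, "hand": 0}

```text
time: 6.75
tool_pos: [0.6076, -0.0264, 0.0998]
tool_rot: [0.0, 0.996, -0.091, 0.002]
contact_force: [-0.0, -0.0, -2.4]
gripper_width: 0.183
grasp_force: 59.9
```

Run:
```python
from h import *
plan([(530,192,95,1,6),(530,192,36,1,4)])
```

```text
t 6.75 pos [607.6 -26.4  99.8] yaw -10.49 w 0.183 tilt z [ 0.005 -0.001 -1.   ] F [-0.  -0.  -2.4]
   [-0.193 -0.334  0.008 -0.334]
   [-0.182 -0.341  0.008 -0.334]
   [-0.171 -0.347  0.008 -0.334]
   [-0.159 -0.352  0.008 -0.334]
   [-0.147 -0.357  0.008 -0.334]
   [-0.135 -0.362  0.008 -0.334]
   [ 0.     0.     0.148 -0.   ]
   [ 0.     0.     0.148 -0.   ]
   [ 0.     0.     0.148 -0.   ]
   [ 0.     0.     0.148 -0.   ]
```

Emit:
apply_moves:
  targets:
    - {"translation": [-0.195, -0.335, 0], "twist": -0.33, "hand": 0}
    - {"translation": [-0.18, -0.34, 0], "twist": -0.33, "hand": 0}
    - {"translation": [-0.17, -0.345, 0], "twist": -0.33, "hand": 0}
    - {"translation": [-0.16, -0.35, 0], "twist": -0.33, "hand": 0}
    - {"translation": [-0.145, -0.36, 0], "twist": -0.33, "hand": 0}
    - {"translation": [-0.135, -0.36, 0], "twist": -0.33, "hand": 0}
    - {"translation": [0, 0, 0], "twist": 0, "hand": 0}
    - {"translation": [0, 0, 0], "twist": 0, "hand": 0}

```text
time: 7.55
tool_pos: [0.5287, 0.1926, 0.0971]
tool_rot: [0.0, 1.0, 0.008, 0.0]
contact_force: [0.6, -0.9, -4.6]
gripper_width: 0.182
grasp_force: 60.2
```

Run:
```python
from h import *
plan([(530,192,37,1,4)])
f=grab_frame("side");c=px("side",[.53,.192,.03]).astype(int)
cv2.imwrite("pics/s3.png",cv2.resize(f[c[1]-45:c[1]+45,c[0]-60:c[0]+60],None,fx=6,fy=6,interpolation=2)[:,:,::-1])
```

```text
t 7.55 pos [528.7 192.6  97.1] yaw 0.96 w 0.182 tilt z [ 0.001 -0.    -1.   ] F [ 0.6 -0.9 -4.6]
   [ 0.003  0.002  0.15  -0.002]
   [ 0.003  0.002  0.15  -0.002]
   [ 0.003  0.002  0.15  -0.002]
   [ 0.003  0.002  0.15  -0.002]
```

View pics/s3.png

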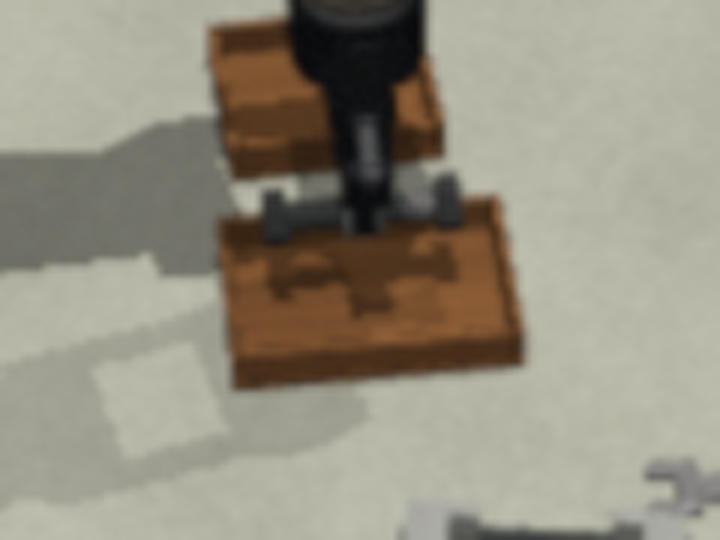

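The bolt, with ends at crop (272..448,205), hangs well inside the long box's outline (220..520). I'll lower it, release with a part opening and lift.

Emit:
apply_moves:
  targets:
    - {"translation": [0, 0, 0.15], "twist": 0, "hand": 0}
    - {"translation": [0, 0, 0.15], "twist": 0, "hand": 0}
    - {"translation": [0, 0, 0.14], "twist": 0, "hand": 0}
    - {"translation": [0, 0, 0.1], "twist": 0, "hand": 0}
    - {"translation": [0, 0, 0.05], "twist": 0, "hand": 0}
    - {"translation": [0, 0, 0.02], "twist": 0, "hand": 0}
    - {"translation": [0, 0, 0], "twist": 0, "hand": 0}

```text
time: 8.3
tool_pos: [0.5291, 0.192, 0.0363]
tool_rot: [-0.0, 1.0, 0.007, 0.0]
contact_force: [0.1, 0.2, -3.4]
gripper_width: 0.181
grasp_force: 60.3
```

Emit:
apply_moves:
  targets:
    - {"translation": [0, 0, 0], "twist": 0, "hand": 0.5}
    - {"translation": [0, 0, 0], "twist": 0, "hand": 0.5}
    - {"translation": [0, 0, 0], "twist": 0, "hand": 0.5}
    - {"translation": [0, 0, 0], "twist": 0, "hand": 0.5}
    - {"translation": [0, 0, -0.2], "twist": 0, "hand": 0.5}
    - {"translation": [0, 0, -0.4], "twist": 0, "hand": 0.5}
    - {"translation": [0, 0, -0.4], "twist": 0, "hand": 0.5}

```text
time: 9.0
tool_pos: [0.5282, 0.1918, 0.1368]
tool_rot: [0.0, 1.0, 0.007, -0.001]
contact_force: [0.4, 0.0, 0.7]
gripper_width: 0.5
grasp_force: 0.0
```

Run:
```python
from h import *
plan([(498,-367,115,-31.2,14)])
```

```text
t 9.0 pos [528.2 191.8 136.8] yaw 0.85 w 0.5 tilt z [-0.002 -0.    -1.   ] F [0.4 0.  0.7]
   [-0.027  0.399  0.016  0.4  ]
   [-0.011  0.4    0.016  0.4  ]
   [0.004 0.4   0.016 0.4  ]
   [0.02  0.399 0.016 0.4  ]
   [0.036 0.398 0.016 0.4  ]
   [0.052 0.396 0.016 0.4  ]
   [0.068 0.394 0.016 0.4  ]
   [0.084 0.391 0.016 0.4  ]
   [0.099 0.387 0.016 0.4  ]
   [0.115 0.383 0.016 0.4  ]
   [0.13  0.378 0.016 0.4  ]
   [0.145 0.373 0.016 0.4  ]
   [0.16  0.366 0.016 0.4  ]
   [0.174 0.36  0.016 0.4  ]
```

Emit:
apply_moves:
  targets:
    - {"translation": [-0.025, 0.4, 0], "twist": 0.4, "hand": 1}
    - {"translation": [-0.01, 0.4, 0], "twist": 0.4, "hand": 1}
    - {"translation": [0.005, 0.4, 0], "twist": 0.4, "hand": 1}
    - {"translation": [0.02, 0.4, 0], "twist": 0.4, "hand": 1}
    - {"translation": [0.035, 0.4, 0], "twist": 0.4, "hand": 1}
    - {"translation": [0.05, 0.395, 0], "twist": 0.4, "hand": 1}
    - {"translation": [0.07, 0.395, 0], "twist": 0.4, "hand": 1}

```text
time: 9.7
tool_pos: [0.5138, -0.0895, 0.1368]
tool_rot: [0.0, 0.991, -0.133, 0.001]
contact_force: [0.8, 0.4, 0.2]
gripper_width: 1.0
grasp_force: 0.0
```

Emit:
apply_moves:
  targets:
    - {"translation": [0.085, 0.39, 0.03], "twist": 0.4, "hand": 1}
    - {"translation": [0.1, 0.385, 0.03], "twist": 0.4, "hand": 1}
    - {"translation": [0.115, 0.385, 0.03], "twist": 0.4, "hand": 1}
    - {"translation": [0.13, 0.38, 0.03], "twist": 0.4, "hand": 1}
    - {"translation": [0.145, 0.375, 0.03], "twist": 0.4, "hand": 1}
    - {"translation": [0.16, 0.365, 0.03], "twist": 0.4, "hand": 1}
    - {"translation": [0.175, 0.36, 0.03], "twist": 0.4, "hand": 1}
    - {"translation": [0, 0, 0], "twist": 0, "hand": 1}

```text
time: 10.5
tool_pos: [0.4984, -0.372, 0.1156]
tool_rot: [0.001, 0.962, -0.272, 0.001]
contact_force: [0.2, 1.3, -0.2]
gripper_width: 1.002
grasp_force: 0.0
```

Run:
```python
from h import *
plan([(498,-367,27,-31.2,5)])
f=grab_frame("side");g=grab_frame("top")
P=cur()[1].copy();P[2]=.015
def crop(f,c,p,r=(60,45),k=5):
    c=px(c,p).astype(int);return cv2.resize(f[c[1]-r[1]:c[1]+r[1],c[0]-r[0]:c[0]+r[0]],None,fx=k,fy=k,interpolation=2)
im=np.vstack([np.hstack([crop(f,"side",P,(50,40),4),crop(f,"side",[.53,.192,.02],(50,40),4)])])
cv2.imwrite("pics/s4.png",im[:,:,::-1]);print("TCP proj at crop",(px("side",P)%1)*4+[200,160])
dark=lambda f,h:f.max(2)<100
```

```text
t 10.5 pos [ 498.4 -372.   115.6] yaw -31.52 w 1.002 tilt z [ 0.001 -0.002 -1.   ] F [ 0.2  1.3 -0.2]
   [-0.006 -0.008  0.177 -0.011]
   [-0.006 -0.008  0.177 -0.011]
   [-0.006 -0.008  0.177 -0.011]
   [-0.006 -0.008  0.177 -0.011]
   [-0.006 -0.008  0.177 -0.011]
TCP proj at crop [201.72387623 161.18337174]
```

View pics/s4.png

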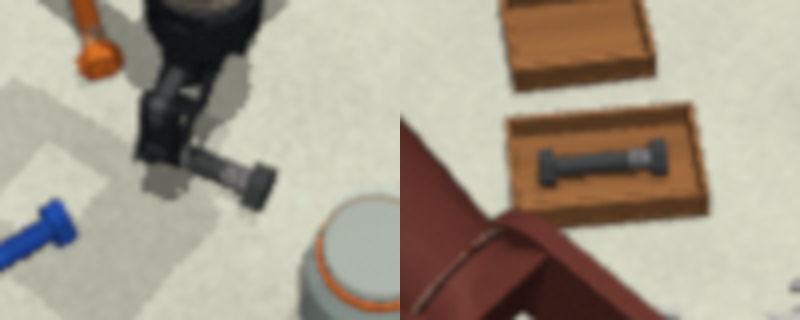

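The long bolt lies flat in the long box (right half of the crop, 600,163). Bolt B is under the fingers on the left (end at 262,187), so I'll go down and grip it.

Emit:
apply_moves:
  targets:
    - {"translation": [-0.03, -0.03, 0.25], "twist": 0, "hand": 1}
    - {"translation": [0, 0, 0.25], "twist": -0.05, "hand": 1}
    - {"translation": [0, 0, 0.2], "twist": 0, "hand": 1}
    - {"translation": [0, 0, 0.12], "twist": 0, "hand": 1}
    - {"translation": [0, 0, 0.06], "twist": 0, "hand": 1}
    - {"translation": [0, 0, 0], "twist": 0, "hand": 1}
    - {"translation": [0, 0, 0], "twist": 0, "hand": 0.4}
    - {"translation": [0, 0, 0], "twist": 0, "hand": 0.3}

```text
time: 11.4
tool_pos: [0.4988, -0.3641, 0.0288]
tool_rot: [0.001, 0.964, -0.267, 0.001]
contact_force: [0.1, -0.4, 0.4]
gripper_width: 0.687
grasp_force: 0.0
```

Emit:
apply_moves:
  targets:
    - {"translation": [0, 0, 0], "twist": 0, "hand": 0}
    - {"translation": [0, 0, 0], "twist": 0, "hand": 0}
    - {"translation": [0, 0, 0], "twist": 0, "hand": 0}
    - {"translation": [0, 0, 0], "twist": 0, "hand": 0}
    - {"translation": [0, 0, 0], "twist": 0, "hand": 0}

```text
time: 11.9
tool_pos: [0.4983, -0.3644, 0.0283]
tool_rot: [0.001, 0.964, -0.267, 0.001]
contact_force: [-3.5, -2.2, 5.6]
gripper_width: 0.184
grasp_force: 58.7
```

Run:
```python
from h import *
plan([])
```

```text
t 11.9 pos [ 498.3 -364.4   28.3] yaw -30.96 w 0.184 tilt z [ 0.001 -0.002 -1.   ] F [-3.5 -2.2  5.6]
```

Emit:
apply_moves:
  targets:
    - {"translation": [0, 0, -0.2], "twist": 0, "hand": 0}
    - {"translation": [0, 0, -0.35], "twist": 0, "hand": 0}
    - {"translation": [0, 0, -0.25], "twist": 0, "hand": 0}
    - {"translation": [0, 0, 0], "twist": 0, "hand": 0}

```text
time: 12.3
tool_pos: [0.4998, -0.3646, 0.1106]
tool_rot: [0.001, 0.964, -0.267, 0.003]
contact_force: [0.6, -1.0, -2.8]
gripper_width: 0.18
grasp_force: 59.2
```

Run:
```python
from h import *
plan([(606,-26,90,-10.7,10)])
from scipy.optimize import minimize
# gauge: match model with intensity regions: blocks bright, floor dark, using first pictures
Fl=[boxpts(106,42,8,8)] ; 
for c,b in(("top",(278,174)),("side",(268,216))):
    f=cv2.imread(f"pics/{c}0.png").astype(np.float32).max(2);u,v=b;r=26
    d=(f<100).astype(float)
    m=np.zeros_like(d);m[v-r:v+r,u-r:u+r]=d[v-r:v+r,u-r:u+r]
    n,l,st,ct=cv2.connectedComponentsWithStats(m.astype(np.uint8));i=1+np.argmax(st[1:,4]);print(c,st[i],axis(c,l==i,.008))
```

```text
t 12.3 pos [ 499.8 -364.6  110.6] yaw -30.95 w 0.18 tilt z [ 0.005 -0.004 -1.   ] F [ 0.6 -1.  -2.8]
   [-0.083 -0.345  0.021 -0.353]
   [-0.071 -0.348  0.021 -0.353]
   [-0.058 -0.35   0.021 -0.353]
   [-0.046 -0.352  0.021 -0.353]
   [-0.034 -0.353  0.021 -0.353]
   [-0.021 -0.354  0.021 -0.353]
   [-0.009 -0.355  0.021 -0.353]
   [ 0.004 -0.355  0.021 -0.353]
   [ 0.016 -0.354  0.021 -0.353]
   [ 0.029 -0.354  0.021 -0.353]
top [267 151  23  38 568] (615, -25, -7.0, 121, 67, 568)
side [244 209  48  18 526] (607, -27, -10.0, 154, 66, 526)
```

Emit:
apply_moves:
  targets:
    - {"translation": [-0.085, -0.345, 0.02], "twist": -0.35, "hand": 0}
    - {"translation": [-0.07, -0.35, 0.02], "twist": -0.35, "hand": 0}
    - {"translation": [-0.06, -0.35, 0.02], "twist": -0.35, "hand": 0}
    - {"translation": [-0.045, -0.35, 0.02], "twist": -0.35, "hand": 0}
    - {"translation": [-0.035, -0.355, 0.02], "twist": -0.35, "hand": 0}
    - {"translation": [-0.02, -0.355, 0.02], "twist": -0.35, "hand": 0}
    - {"translation": [-0.01, -0.355, 0.02], "twist": -0.35, "hand": 0}
    - {"translation": [0.005, -0.355, 0.02], "twist": -0.36, "hand": 0}

```text
time: 13.1
tool_pos: [0.5816, -0.09, 0.0879]
tool_rot: [-0.001, 0.992, -0.129, -0.002]
contact_force: [1.6, -0.0, -2.5]
gripper_width: 0.181
grasp_force: 59.3
```

Run:
```python
from h import *
plan([(606,-26,90,-10.7,2)])
k=8
def ov(f,c,P,half=(25,18)):
    ctr=px(c,P).astype(int);a,b=half;im=cv2.resize(f[ctr[1]-b:ctr[1]+b,ctr[0]-a:ctr[0]+a],None,fx=k,fy=k,interpolation=2)
    return im,lambda q:tuple(int(x) for x in ((px(c,q)-ctr+[a,b]+.5)*k))
def wire(im,T,pts,col):
    cv2.polylines(im,[np.array([T(p) for p in pts],np.int32)],True,col,1)
x,y,yaw=606,-27,-10.5;t=np.radians(yaw);g=lambda a,b,z:np.array([x+a*np.cos(t)-b*np.sin(t),y+a*np.sin(t)+b*np.cos(t),z])/1000
out=[]
for c in("top","side"):
    im,T=ov(cv2.imread(f"pics/{c}0.png"),c,[x/1000,y/1000,.02],(34,34) if c=="top" else (36,34))
    for s in(-1,1):
        wire(im,T,[g(s*53,-30,30),g(s*77,-30,30),g(s*77,30,30),g(s*53,30,30)],(0,0,255))
    wire(im,T,[g(-80,-32,0),g(80,-32,0),g(80,32,0),g(-80,32,0)],(255,0,0))
    wire(im,T,[g(-53,-21,8),g(53,-21,8),g(53,21,8),g(-53,21,8)],(0,255,0));out.append(im)
im=np.hstack(out);im=cv2.resize(im,None,fx=1.4*.5,fy=1.4*.5);cv2.imwrite("pics/g.png",im);print(im.shape)
# held bolt from the side: mask ends
```

```text
t 13.1 pos [581.6 -90.   87.9] yaw -14.77 w 0.181 tilt z [-0.004  0.002 -1.   ] F [ 1.6 -0.  -2.5]
   [ 0.036 -0.341 -0.01  -0.355]
   [ 0.048 -0.339 -0.01  -0.355]
(381, 784, 3)
```

View pics/g.png

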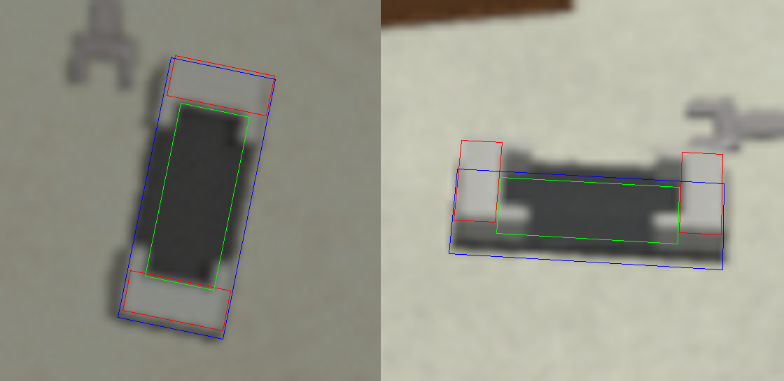

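The wireframe at (606,-27,-10.5°) matches the gauge in both views within about 1 mm: red block tops on silver, green on the dark floor. Now I'll hover and check how the bolt sits in the grip.

Emit:
apply_moves:
  targets:
    - {"translation": [0.03, -0.34, 0], "twist": -0.36, "hand": 0}
    - {"translation": [0.045, -0.335, 0], "twist": -0.36, "hand": 0}
    - {"translation": [0, 0, 0], "twist": 0, "hand": 0}
    - {"translation": [0, 0, 0], "twist": 0, "hand": 0}

```text
time: 13.5
tool_pos: [0.6051, -0.0276, 0.0885]
tool_rot: [-0.0, 0.996, -0.093, -0.002]
contact_force: [-0.2, -0.0, -2.5]
gripper_width: 0.185
grasp_force: 59.4
```

Run:
```python
from h import *
plan([(606,-26.5,62,-10.5,2)])
s,p,yaw,M=cur();p=p*1000;k=10
f=grab_frame("side");t=np.radians(yaw)
g=lambda a,b,z:np.array([p[0]+a*np.cos(t)-b*np.sin(t),p[1]+a*np.sin(t)+b*np.cos(t),p[2]-13.3+z])/1000
c=px("side",g(0,0,0)).astype(int);im=cv2.resize(f[c[1]-25:c[1]+30,c[0]-36:c[0]+36],None,fx=k,fy=k,interpolation=2)[:,:,::-1].copy()
T=lambda q:((px("side",q)-c+[36,25]+.5)*k).astype(int)
for a0,a1,r in((-49,-35,17.5),(35,49,17.5),(-35,35,9)):
    cv2.polylines(im,[np.array([T(g(a,0,z)) for a,z in((a0,-15 if r>10 else -9),(a1,-15 if r>10 else -9),(a1,15 if r>10 else 9),(a0,15 if r>10 else 9))],np.int32)],True,(0,0,255),1)
G=(606.5,-26.5,np.radians(-10.5));gg=lambda a,b,z:np.array([G[0]+a*np.cos(G[2])-b*np.sin(G[2]),G[1]+a*np.sin(G[2])+b*np.cos(G[2]),z])/1000
for s_ in(-1,1):cv2.polylines(im,[np.array([T(gg(s_*a,b,30)) for a,b in((53,-30),(77,-30),(77,30),(53,30))],np.int32)],True,(0,255,0),1)
cv2.imwrite("pics/h.png",im)
```

```text
t 13.5 pos [605.1 -27.6  88.5] yaw -10.65 w 0.185 tilt z [-0.004  0.001 -1.   ] F [-0.2 -0.  -2.5]
   [ 0.003 -0.006  0.133 -0.013]
   [ 0.003 -0.006  0.133 -0.013]
```

View pics/h.png

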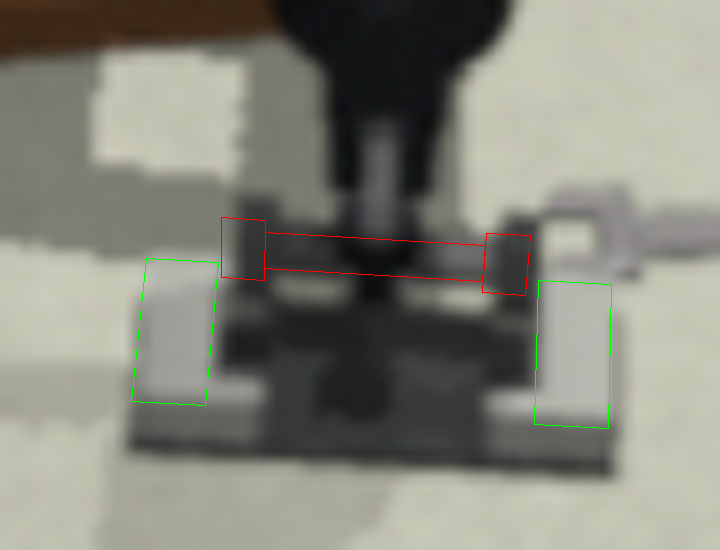

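The hover crop shows bolt B's heads at 237..280 and 500..538. That is about 4 mm further along +x than the TCP model (red), and about 2.5 mm off the slot centre (green blocks at 217 and 537). I'll shift back 2.5 mm and lower under force watch.

Emit:
apply_moves:
  targets:
    - {"translation": [-0.025, -0.01, 0.1], "twist": 0, "hand": 0}
    - {"translation": [0, 0, 0.1], "twist": 0, "hand": 0}
    - {"translation": [0, 0, 0.05], "twist": 0, "hand": 0}
    - {"translation": [0, 0, 0.05], "twist": 0, "hand": 0}
    - {"translation": [0, 0, 0.03], "twist": 0, "hand": 0}
    - {"translation": [0, 0, 0], "twist": 0, "hand": 0}

```text
time: 14.15
tool_pos: [0.6041, -0.0272, 0.0577]
tool_rot: [-0.0, 0.996, -0.094, -0.0]
contact_force: [-0.3, 0.6, -3.8]
gripper_width: 0.185
grasp_force: 59.4
```

Emit:
apply_moves:
  targets:
    - {"translation": [0, 0, 0.02], "twist": 0, "hand": 0}
    - {"translation": [0, 0, 0.02], "twist": 0, "hand": 0}
    - {"translation": [0, 0, 0], "twist": 0, "hand": 0}

```text
time: 14.45
tool_pos: [0.6043, -0.027, 0.0542]
tool_rot: [0.0, 0.996, -0.093, -0.0]
contact_force: [0.7, 0.6, -3.1]
gripper_width: 0.185
grasp_force: 59.4
```

It's in the slot at 54 mm with no contact, so I'll carry on down.

Emit:
apply_moves:
  targets:
    - {"translation": [0, 0, 0.04], "twist": 0, "hand": 0}
    - {"translation": [0, 0, 0.04], "twist": 0, "hand": 0}
    - {"translation": [0, 0, 0.04], "twist": 0, "hand": 0}
    - {"translation": [0, 0, 0.03], "twist": 0, "hand": 0}
    - {"translation": [0, 0, 0.01], "twist": 0, "hand": 0}
    - {"translation": [0, 0, 0], "twist": 0, "hand": 0}
    - {"translation": [0, 0, 0], "twist": 0, "hand": 0}

```text
time: 15.15
tool_pos: [0.6045, -0.0271, 0.0384]
tool_rot: [-0.0, 0.996, -0.093, 0.0]
contact_force: [-0.8, -0.4, -3.0]
gripper_width: 0.182
grasp_force: 59.4
```

Emit:
apply_moves:
  targets:
    - {"translation": [0, 0, 0.02], "twist": 0, "hand": 0}
    - {"translation": [0, 0, 0.01], "twist": 0, "hand": 0}
    - {"translation": [0, 0, 0], "twist": 0, "hand": 0}
    - {"translation": [0, 0, 0], "twist": 0, "hand": 0}

```text
time: 15.55
tool_pos: [0.6048, -0.0272, 0.0363]
tool_rot: [0.0, 0.996, -0.093, 0.0]
contact_force: [-2.9, -0.2, 4.9]
gripper_width: 0.183
grasp_force: 60.3
```

The bolt reached the slot floor (TCP 36.3 mm, 8 N), so it is the short one. I'll lift it and take it to the short box.

Emit:
apply_moves:
  targets:
    - {"translation": [0, 0, -0.1], "twist": 0, "hand": 0}
    - {"translation": [0, 0, -0.25], "twist": 0, "hand": 0}
    - {"translation": [0, 0, -0.3], "twist": 0, "hand": 0}
    - {"translation": [0, 0, 0], "twist": 0, "hand": 0}

```text
time: 15.95
tool_pos: [0.6078, -0.0276, 0.1053]
tool_rot: [0.0, 0.996, -0.093, 0.005]
contact_force: [1.1, 0.4, -2.2]
gripper_width: 0.184
grasp_force: 59.5
```

Run:
```python
from h import *
plan([(518,368,100,2,10)])
```

```text
t 15.95 pos [607.8 -27.6 105.3] yaw -10.73 w 0.184 tilt z [ 0.01  -0.002 -1.   ] F [ 1.1  0.4 -2.2]
   [-0.162 -0.372  0.005 -0.222]
   [-0.154 -0.375  0.005 -0.222]
   [-0.145 -0.379  0.005 -0.222]
   [-0.137 -0.382  0.005 -0.222]
   [-0.128 -0.385  0.005 -0.222]
   [-0.12  -0.388  0.005 -0.222]
   [-0.111 -0.39   0.005 -0.222]
   [-0.102 -0.393  0.005 -0.222]
   [-0.094 -0.395  0.005 -0.222]
   [-0.085 -0.397  0.005 -0.222]
```

Emit:
apply_moves:
  targets:
    - {"translation": [-0.16, -0.37, 0], "twist": -0.22, "hand": 0}
    - {"translation": [-0.155, -0.375, 0], "twist": -0.22, "hand": 0}
    - {"translation": [-0.145, -0.38, 0], "twist": -0.22, "hand": 0}
    - {"translation": [-0.135, -0.38, 0], "twist": -0.22, "hand": 0}
    - {"translation": [-0.13, -0.385, 0], "twist": -0.22, "hand": 0}
    - {"translation": [-0.12, -0.39, 0], "twist": -0.22, "hand": 0}
    - {"translation": [-0.11, -0.39, 0], "twist": -0.22, "hand": 0}
    - {"translation": [-0.1, -0.395, 0], "twist": -0.22, "hand": 0}

```text
time: 16.75
tool_pos: [0.5317, 0.2908, 0.0983]
tool_rot: [0.0, 1.0, -0.005, -0.001]
contact_force: [-0.6, -0.2, -4.1]
gripper_width: 0.182
grasp_force: 59.6
```

Emit:
apply_moves:
  targets:
    - {"translation": [-0.095, -0.395, 0], "twist": -0.22, "hand": 0}
    - {"translation": [-0.085, -0.395, 0], "twist": -0.22, "hand": 0}
    - {"translation": [0, 0, 0], "twist": 0, "hand": 0}
    - {"translation": [0, 0, 0], "twist": 0, "hand": 0}

```text
time: 17.15
tool_pos: [0.514, 0.3688, 0.0984]
tool_rot: [0.001, 1.0, 0.017, -0.001]
contact_force: [-0.2, -0.9, -3.7]
gripper_width: 0.182
grasp_force: 59.8
```

Run:
```python
from h import *
plan([(518,368,36,2,5)])
f=grab_frame("side");c=px("side",[.52,.368,.03]).astype(int)
cv2.imwrite("pics/s5.png",cv2.resize(f[c[1]-45:c[1]+45,c[0]-60:c[0]+60],None,fx=6,fy=6,interpolation=2)[:,:,::-1])
```

```text
t 17.15 pos [514.  368.8  98.4] yaw 1.98 w 0.182 tilt z [-0.002 -0.002 -1.   ] F [-0.2 -0.9 -3.7]
   [ 0.008  0.002  0.125 -0.001]
   [ 0.008  0.002  0.125 -0.001]
   [ 0.008  0.002  0.125 -0.001]
   [ 0.008  0.002  0.125 -0.001]
   [ 0.008  0.002  0.125 -0.001]
```

View pics/s5.png

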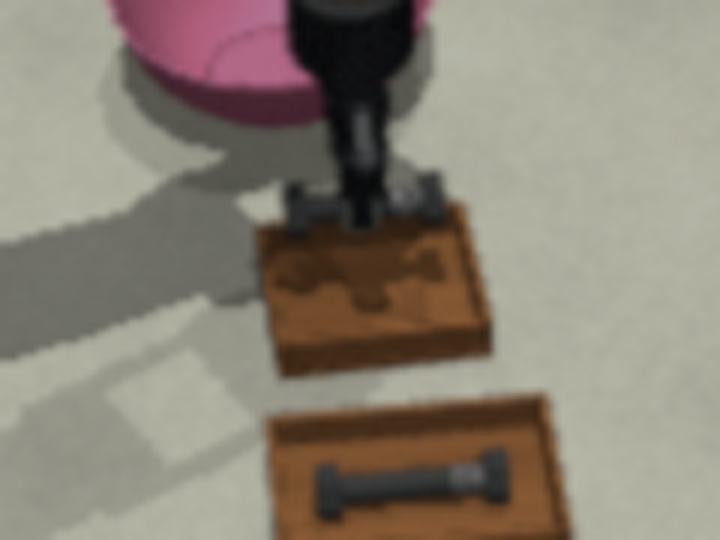

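Bolt B (ends at 288..444) is over the short box (258..490) with margin at both ends. I'll shift 3 mm, lower, release and lift.

Emit:
apply_moves:
  targets:
    - {"translation": [0.03, 0, 0.15], "twist": 0, "hand": 0}
    - {"translation": [0, 0, 0.15], "twist": 0, "hand": 0}
    - {"translation": [0, 0, 0.15], "twist": 0, "hand": 0}
    - {"translation": [0, 0, 0.1], "twist": 0, "hand": 0}
    - {"translation": [0, 0, 0.05], "twist": 0, "hand": 0}
    - {"translation": [0, 0, 0.03], "twist": 0, "hand": 0}
    - {"translation": [0, 0, 0], "twist": 0, "hand": 0}

```text
time: 17.9
tool_pos: [0.5182, 0.3687, 0.0371]
tool_rot: [0.0, 1.0, 0.016, -0.0]
contact_force: [0.9, 0.6, -3.6]
gripper_width: 0.187
grasp_force: 59.9
```

Emit:
apply_moves:
  targets:
    - {"translation": [0, 0, 0], "twist": 0, "hand": 0.5}
    - {"translation": [0, 0, 0], "twist": 0, "hand": 0.5}
    - {"translation": [0, 0, 0], "twist": 0, "hand": 0.5}
    - {"translation": [0, 0, 0], "twist": 0, "hand": 0.5}
    - {"translation": [0, 0, -0.2], "twist": 0, "hand": 0.5}
    - {"translation": [0, 0, -0.4], "twist": 0, "hand": 0.5}
    - {"translation": [0, 0, -0.4], "twist": 0, "hand": 0.5}

```text
time: 18.6
tool_pos: [0.5174, 0.3683, 0.1376]
tool_rot: [0.0, 1.0, 0.016, -0.001]
contact_force: [1.9, 0.5, -0.2]
gripper_width: 0.496
grasp_force: 0.0
```

Emit:
apply_moves:
  targets:
    - {"translation": [0, 0.45, -0.2], "twist": 0, "hand": 0.5}
    - {"translation": [0, 0.45, -0.2], "twist": 0, "hand": 0.5}
    - {"translation": [0, 0.45, 0], "twist": 0, "hand": 0.5}
    - {"translation": [0, 0.45, 0], "twist": 0, "hand": 0.5}
    - {"translation": [0, 0.45, 0], "twist": 0, "hand": 0.5}
    - {"translation": [0, 0.45, 0], "twist": 0, "hand": 0.5}
    - {"translation": [0, 0.45, 0], "twist": 0, "hand": 0.5}
    - {"translation": [0, 0, 0], "twist": 0, "hand": 0.5}

```text
time: 19.4
tool_pos: [0.5288, 0.0496, 0.1779]
tool_rot: [0.001, 1.0, 0.013, 0.001]
contact_force: [-0.2, 1.2, -0.4]
gripper_width: 0.5
grasp_force: 0.0
```

Run:
```python
from h import *
f=grab_frame("side");c=px("side",[.52,.3,.03]).astype(int)
cv2.imwrite("pics/s6.png",cv2.resize(f[c[1]-45:c[1]+45,c[0]-60:c[0]+60],None,fx=6,fy=6,interpolation=2)[:,:,::-1])
plan([])
```

```text
t 19.45 pos [528.7  51.8 177.8] yaw 1.62 w 0.501 tilt z [ 0.001  0.    -1.   ] F [-0.3  0.4  0.2]
```

I've used all ten views, so I'll check numerically.

Run:
```python
from h import *
f=grab_frame("side")
gray=lambda f,h:((f[:,:,0]-f[:,:,2]<18)&(f.max(2)<125))
for n,p in(("short",[.521,.368,.021]),("long",[.53,.192,.021])):
    c=px("side",p).astype(int);print(n,c,axis("side",blob("side",f,tuple(c),14 if n=="short" else 17,gray),.021))
for q in("bolt_1_mid",):
    for c in("side","top"):
        if c=="top":grab_frame("top")
        print(c,[(round(d["score"],2),np.round(d["point"],3).tolist()) for d in recognise(c,q)])
```

```text
short [231 135] (523, 358, 84.0, 122, 91, 341)
long [238 168] (534, 217, 83.8, 125, 110, 378)
side [(0.64, [0.513, 0.186, 0.03])]
top []
```

The arm is probably blocking the view, so I'll move it clear.

Emit:
apply_moves:
  targets:
    - {"translation": [-0.15, 0.45, -0.2], "twist": 0, "hand": 0.5}
    - {"translation": [-0.15, 0.45, -0.2], "twist": 0, "hand": 0.5}
    - {"translation": [-0.15, 0.45, -0.1], "twist": 0, "hand": 0.5}
    - {"translation": [-0.15, 0.45, 0], "twist": 0, "hand": 0.5}
    - {"translation": [-0.15, 0.45, 0], "twist": 0, "hand": 0.5}
    - {"translation": [0, 0.45, 0], "twist": 0, "hand": 0.5}
    - {"translation": [0, 0.45, 0], "twist": 0, "hand": 0.5}
    - {"translation": [0, 0.45, 0], "twist": 0, "hand": 0.5}

```text
time: 20.45
tool_pos: [0.4668, -0.3064, 0.2263]
tool_rot: [0.0, 1.0, 0.017, 0.0]
contact_force: [0.2, 0.1, -0.5]
gripper_width: 0.504
grasp_force: 0.0
```

Run:
```python
from h import *
gray=lambda f,h:((f[:,:,0]-f[:,:,2]<18)&(f.max(2)<125))
for cam in("side","top"):
  f=grab_frame(cam)
  for n,p in(("short",[.521,.368,.021]),("long",[.53,.192,.021])):
    c=px(cam,p).astype(int);r=14
    m=gray(f.astype(int),None)[c[1]-r:c[1]+r,c[0]-18:c[0]+18]
    nn,l,st,_=cv2.connectedComponentsWithStats(m.astype(np.uint8));i=1+np.argmax(st[1:,4]);M=np.zeros(f.shape[:2],bool);M[c[1]-r:c[1]+r,c[0]-18:c[0]+18]=l==i
    if cam=="top":
        r=22;M=blob(cam,f,tuple(c),r,gray)
    print(cam,n,c,axis(cam,M,.021))
  print([(round(d["score"],2),np.round(d["point"],3).tolist()) for d in recognise(cam,"bolt_1_mid")])
plan([])
```

```text
side short [231 135] (524, 371, 1.4, 95, 40, 122)
side long [238 168] (581, 206, 83.3, 15, 7, 8)
[]
top short [159 195] (519, 371, 1.2, 93, 30, 148)
top long [212 193] (528, 193, 1.5, 110, 27, 195)
[(0.64, [0.532, 0.19, 0.025])]
t 20.65 pos [ 466.6 -305.4  225.8] yaw 1.9 w 0.501 tilt z [-0.     0.001 -1.   ] F [-0.5 -1.   0.4]
```

The top view shows both bolts flat and full-length in their boxes: 93 mm at (519,371) in the short one and 110 mm at (528,193) in the long one. I'm handing the job in.

```bash
python3 -c "
from plant import *
print(job_done())"
```

```text
the job is handed in; nothing more can be done
None
```

I tried both bolts in the gauge, one at a time, and put the short one in the shorter box and the long one in the longer box; the job is handed in at about 20.7 s of the 64 s allowed, but no verdict came back.

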